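# Hang the strainer in the drip stand and lock its bayonet

### The arm

A 6-joint arm with a two-finger parallel gripper is mounted at the origin on a cart in front of the work surface, level with it; the furniture and walls round the work are solid. World frame = base frame: x ahead of the robot, y to its left, z up, the work surface at z = 0. Lengths are in mm, angles in rad, forces in N, time in s.
With the tool pointing down it reaches from about 300 to 775 mm from the base axis. Payload 14.6 kg.
Tool frame: the origin (TCP) lies between the finger pads; the fingertips stand 25 mm ahead of it and the grasp point (between the pads) lies 6 mm ahead of it; z points along the fingers, y is the line along which they close (so a half turn about z gives the same grasp; the last joint's range is limited). The gripper opens to 94 mm and grips with 3 to 60 N. Pads are 16 mm wide; open, the fingers measure 119 mm over their backs; the gripper's body (75 mm by 177 mm) begins 78 mm behind the grasp point.
Start: joints at [1.043, 0.3, 1.521, -0, 1.321, -0.067], TCP at [244.562, 492.625, 230.446] pointing down, gripper open.
Joint ranges: [-3.03, 3.03], [-0.79, 2.21], [0.23, 2.52], [-1.04, 4.18], [0, 3.07], [-2.55, 2.55]. Speed limits (rad/s): [2.22, 2.22, 2.57, 3.14, 3.14, 3.14].

### API

Orientations are given as [roll, pitch, yaw] about the fixed x, y, z axes, in that order (R = Rz(yaw) Ry(pitch) Rx(roll)).
In Python, from cell import manip gives the robot as it stands. The module is installed in compiled form; this text tells all that it offers.
- The arm moves only by the tool step_arm, never from a script. Its argument "series" is one flat list of numbers, 5 for each row, row after row: the shift along the world's x, y, z in mm, then the turn about the world's z in rad, then the closure, from 0 (fully open) to 1 (shut). In form: [dx, dy, dz, spin, jaw, dx, dy, dz, spin, jaw, ...]. A call has 1 to 20 rows; each row shifts and turns the commanded pose from where the row before left it; what a row does not reach is not made up. A row lasts 1/8 s, in which the tool goes at most 62.5 mm and 10.7 degrees, less where a joint would pass 70% of its speed; a pose out of reach is approached as far as the arm can. A call is refused whole if a number of a shift passes 62.5 or a number of a turn 0.188, either way. A call with a gripper value outside its range is refused whole. The fingers move at their own pace and stop on an object; "squeeze" is the grip in N (left out, the last holds). Time passes only in rows, so rows that do not move let the fingers close. It gives the time, the measured TCP pose, the force, the opening and the grip force at its end, in the units of the state.
- manip.read_state(): the state, without advancing time (a new reading comes with each control period).
- manip.camera(name): name is "scene" or "top" or "wrist"; returns (picture, depth): 480x640x3 uint8, blue, green, red; 480x640 float32, mm along the optical axis (not along the pixel's ray), 0 where there is no reading.
- manip.camera_info(name): a dict with "fovy" (degrees; the focal length in pixels is half the picture's height over the tangent of half this angle, whatever the lens; pixels are square), "cx", "cy" (the principal point, pixels), "eye" and "orientation" of the camera in the world. Camera axes: x right, y down, z forward; pixel columns grow to the right and rows downward; lengths in mm; the calibration is good to about 2 mm. A picture is of the moment at which its call begins: read the wrist's pose just before it. camera_info takes no time and is no camera call; for the wrist camera it gives the pose at the moment of the call.
- manip.sign_off(): hands the job in; it is judged then, once.
The state is a dict: "clock": time; "joints": joint angles; "qd": joint speeds; "effort": joint torques, N m; "eef_pos": TCP position; "eef_rot": TCP orientation; "wrist_force": force on the tool from outside, world axes, zero at the start; "moment": the same for the moment, N m; "finger_gap": finger opening in mm; "finger_force": force on a finger pad.
Only numpy, scipy, OpenCV 4.12 (cv2) and the standard library are available. Lean on these libraries where they do the work, as an engineer would, in place of code of your own. Each camera call takes 0.05 s, during which the arm holds its last target. There are 200 camera calls.

### The job

Pick up the strainer basket by its bar handle and hang it in the collar of the drip stand: lower its two lugs through the two gaps in the collar's roof onto the ledge below, then, resting it lightly on the ledge, turn it clockwise (seen from above) until both lugs drop fully home into the hidden locking notches, and let go. Be gentle, never pressing the strainer against the stand with more than 40 N, and leave the other things on the table alone.

Things in the scene. Friction and masses are not known exactly. Their poses are not given: they have to be found in the camera images.
- strainer_mid (a point): Loose strainer basket: round perforated metal cup 68 mm across, flat bottom, rim 76 mm across, two rim lugs, raised black bar handle; 112 mm tall, 0.15 to 0.31 kg. This point: on its axis, 56 mm above its underside. Its z is the basket's axis (up), its x the line of the two lugs and of the handle bar. The same after half a turn about z.
- strainer_handle (a point): Middle of the strainer's handle bar, 44 mm above strainer_mid, same axes. The bar runs along x: 56 mm long, 12 mm thick (along y), 24 mm high. Under it the space is open for 36 mm down to the rim.
- strainer_lug (a point): Middle of the underside of the strainer's +x lug, 42.5 mm from the axis and 10 mm below strainer_mid, same axes. Each lug (one at +x, one at -x) reaches to 50 mm from the axis, is 12 mm wide (along y) and 8 mm high.
- stand: Drip stand fixed to the table: round dish foot 128 mm across, three legs, steel collar 116 mm across, 104 mm tall. Origin: on the collar's axis at the table top, z up. Pressing the strainer against it with more than 40 N damages it (rigid metal).
- stand_top (a point): Centre of the collar's opening, level with its top (104 mm above the table), axes as the stand. The flat roof round it is 5 mm thick with an opening 84 mm across and two entry gaps for the lugs, 18 mm wide, at +x and -x, reaching out to 54 mm from the axis.
- stand_ledge (a point): Point on the collar's axis 19 mm below its top: mean level of the ledge under the roof that carries the lugs. The ledge ring is clamped anew each time up to 2 mm higher or lower than this, not measured. Stops in the channel let the lugs turn only about 15 degrees counterclockwise and 105 degrees clockwise from the gaps.
- stand_notch (a point): Point on the collar's axis 29 mm below its top: mean level of the floors of the two opposite notches in the ledge (18 mm wide, 10 mm deep), hidden under the roof. They shift up or down with the ledge, and lie anywhere from 45 to 80 degrees clockwise (seen from above) of the entry gaps: not measured, find them by feel.
- garlic: Bystander, to be left alone: a garlic bulb, about 54 mm wide, 55 mm tall, near the robot; origin under its centre.
- mug: Bystander, to be left alone: a blue mug, 90 mm tall, at the back; origin under its centre.
- jam: Bystander, to be left alone: a jam jar, 90 mm tall, at the back; origin under its centre.
- spice: Bystander, to be left alone: a spice jar with a red cap, 106 mm tall, at the back; origin under its centre.
- tin_left: Bystander, to be left alone: a green food tin, 58 mm wide, 72 mm tall, at the left end; origin under its centre.
- tin_right: Bystander, to be left alone: a blue food tin, 58 mm wide, 72 mm tall, at the right end; origin under its centre.
- teaspoon: Bystander, to be left alone: a metal teaspoon, 133 mm long, between the two work places; origin under its centre.
There are look-alikes about, which are no part of the job. What is shaped like the part that bears strainer_mid but green is not meant.

How it is judged:
By the outcome, as a careful person would: the job done as asked, in the order asked, and still so for the second after the job is handed in, with the robot touching nothing.
It also fails if it takes over 72 s, if anything falls off the work surface, if the arm or the gripper's body presses on something with over 40 N, if the wrist force passes 120 N, or if a joint passes its speed limit or range.

## Working session

There is one attempt and no reset: what is moved stays moved. The work goes in short steps, Python scripts to look and compute and a tool call to move; the robot and the scene stay as the last step left them, time stands still between calls to the robot, and variables do not carry over. Pictures are saved under pics/ and viewed, at most 10 in all, crops included, and the job is handed in when it is done.

Besides the shell and the picture viewer there is one more tool, called after "Call:" as name(argument=value, ...) on one line, values as JSON. step_arm: Moves the arm, as the interface text tells. Its arguments: {"type":"object","properties":{"series":{"type":"array"},"squeeze":{"type":"number"}},"required":["series"]}

```bash
mkdir -p pics; cat > h.py <<'E'
import numpy as np, cv2
from cell import manip
from scipy.spatial.transform import Rotation as R
def cam(n):
    i=manip.camera_info(n); p,d=manip.camera(n); return p,d,i
def Rm(i):
    o=np.array(i["orientation"],float)
    return o if o.shape==(3,3) else R.from_euler('xyz',o).as_matrix()
def f(i): return 240/np.tan(np.radians(i["fovy"]/2))
def cloud(d,i):
    v,u=np.mgrid[0:480,0:640]; F=f(i)
    P=np.stack([(u-i["cx"])/F*d,(v-i["cy"])/F*d,d],-1)
    return P@Rm(i).T+np.array(i["eye"])
def ray(u,v,z,i):
    r=Rm(i)@np.array([(u-i["cx"])/f(i),(v-i["cy"])/f(i),1]); e=np.array(i["eye"]); return e+r*(z-e[2])/r[2]
E
python3 - <<'E'
from h import *
s=manip.read_state(); print(s)
for n in("scene","top"):
    p,d,i=cam(n); print(n,i); cv2.imwrite(f"pics/{n}.png",p); np.savez(f"{n}.npz",p=p,d=d)
E
```

```text
{'clock': 0.0, 'joints': array([ 1.04336443e+00,  3.00484254e-01,  1.52155945e+00, -1.92314477e-05,
        1.32070577e+00, -6.66269597e-02]), 'qd': array([-0.0007331 , -0.00082909, -0.00033497,  0.00160714,  0.00023691,
       -0.00082062]), 'effort': array([ 3.82253011e-04, -5.31804121e+01, -3.52742600e+01,  7.09018693e-02,
        2.43693794e-02, -1.24414046e-04]), 'eef_pos': array([244.47343798, 492.425389  , 229.88824976]), 'eef_rot': array([-3.14043716e+00, -5.84322822e-05,  2.68079245e+00]), 'wrist_force': array([-0.53542144, -0.0197319 ,  0.71260105]), 'moment': array([ 0.00054467, -0.05046422, -0.02804708]), 'finger_force': 0.0, 'finger_gap': 94.15717106373737}
scene {'fovy': 50.08192769671343, 'cx': 321.9931922222815, 'cy': 228.001678718716, 'eye': array([-209.29046882, -735.08736375,  718.36316293]), 'orientation': array([-2.11618206,  0.00475368, -0.79832694])}
top {'fovy': 47.1523158304624, 'cx': 321.7340218322002, 'cy': 227.27488844540534, 'eye': array([ 438.56849137,   -8.58501794, 1263.08597727]), 'orientation': array([-3.05203461, -0.01024994, -1.55691357])}
```

View pics/scene.png

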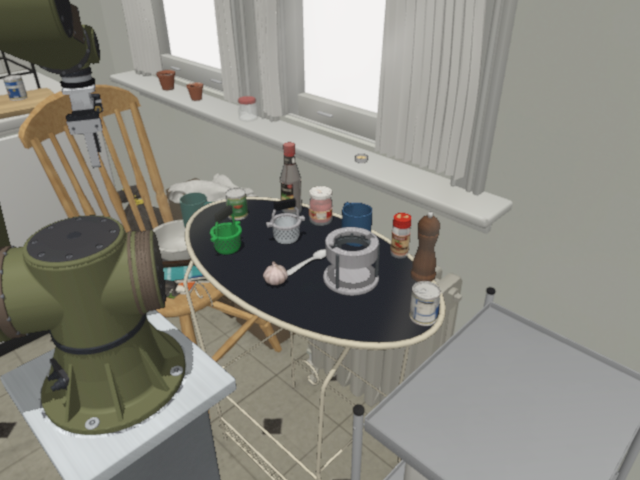

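View pics/top.png

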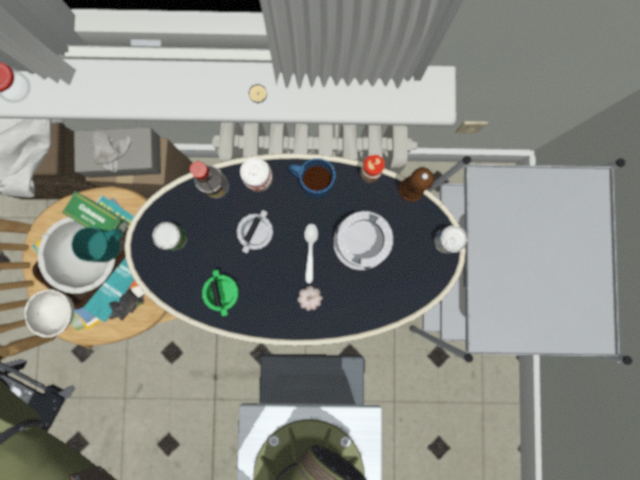

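The scene view shows a metal strainer at (286,228), a green one at (228,238) and the stand at (352,258). In the top view these are at (255,232), (220,293) and (362,240). There are two strainer candidates: metal at (255,232) and green at (220,293). The metal one fits, because green is excluded. I'll confirm it in an enlarged crop while measuring.

```bash
python3 - <<'E'
from h import *
z=np.load("top.npz");p,d=z["p"],z["d"];i=manip.camera_info("top");C=cloud(d,i)
a=cv2.resize(p[200:270,220:290],(490,490),interpolation=cv2.INTER_CUBIC)
b=cv2.resize(p[205:275,327:397],(490,490),interpolation=cv2.INTER_CUBIC)
cv2.imwrite("pics/crop.png",cv2.resize(np.hstack([a,b]),(800,400)))
def sub(u0,u1,v0,v1): return C[v0:v1,u0:u1].reshape(-1,3),p[v0:v1,u0:u1].reshape(-1,3).astype(int)
print("table z",np.median(C[260:280,270:295,2]))
S,c=sub(225,285,200,265)
print(np.histogram(S[:,2],bins=range(-10,140,10)))
h=(S[:,2]>85); H=S[h]; print("bar",h.sum(),H.mean(0),np.linalg.svd(H[:,:2]-H[:,:2].mean(0))[2][0], H[:,2].max())
T,c=sub(327,397,205,275)
print(np.histogram(T[:,2],bins=range(-10,140,5)))
m=(T[:,2]>96)&(T[:,2]<112); q=T[m]; (x,y),r=cv2.minEnclosingCircle(q[:,:2].astype(np.float32)); print("roof",m.sum(),x,y,r,q[:,2].mean(),q[:,:2].mean(0))
rr=np.hypot(q[:,0]-x,q[:,1]-y); th=np.degrees(np.arctan2(q[:,1]-y,q[:,0]-x))%180
k=(rr>43)&(rr<53); print(np.histogram(th[k],bins=range(0,181,6)))
E
```

```text
table z 0.18228775882369064
(array([1481, 1595,  165,   20,   16,  107,  292,    7,    6,   10,   19,
         51,  114,    0]), array([-10,   0,  10,  20,  30,  40,  50,  60,  70,  80,  90, 100, 110,
       120, 130]))
bar 204 [527.77310734 117.89934885 199.2097024 ] [0.59380495 0.80460903] 1263.085977269574
(array([  62, 1105, 1418,  865,  150,    1,    2,    0,    1,    1,    2,
          0,    1,    1,    2,    3,   10,   27,   73,   77,    9,   62,
        676,  327,    3,    0,    0,    0,    0]), array([-10,  -5,   0,   5,  10,  15,  20,  25,  30,  35,  40,  45,  50,
        55,  60,  65,  70,  75,  80,  85,  90,  95, 100, 105, 110, 115,
       120, 125, 130, 135]))
roof 1065 519.7750244140625 -108.85076904296875 60.78401184082031 103.8240159568911 [ 519.75455654 -109.62139921]
(array([25, 21, 22, 22, 23, 21, 22, 23, 26, 20, 22, 24, 24, 20, 20, 24, 20,
       22, 23, 21, 23, 23, 22, 22, 14,  0,  0,  0, 13, 18]), array([  0,   6,  12,  18,  24,  30,  36,  42,  48,  54,  60,  66,  72,
        78,  84,  90,  96, 102, 108, 114, 120, 126, 132, 138, 144, 150,
       156, 162, 168, 174, 180]))
```

View pics/crop.png

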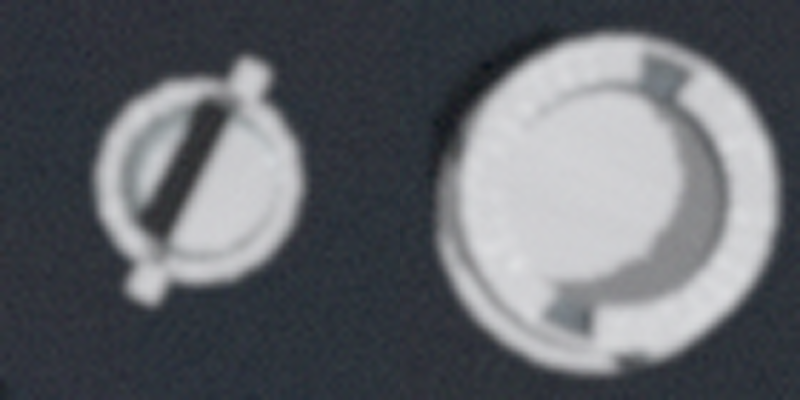

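The left crop is the metal strainer with its dark bar and two lugs, which confirms it as the target. The right crop is the stand roof, with gaps at crop (665,75) and (570,315). Next I'll refine the strainer pose from the cloud.

```bash
python3 - <<'E'
from h import *
z=np.load("top.npz");p,d=z["p"],z["d"];i=manip.camera_info("top");C=cloud(d,i)
def sub(u0,u1,v0,v1): return C[v0:v1,u0:u1].reshape(-1,3)
S=sub(225,285,200,265)
H=S[(S[:,2]>98)&(S[:,2]<125)]; print("bar",len(H),H.mean(0),np.linalg.svd(H[:,:2]-H[:,:2].mean(0))[2][0])
r=S[(S[:,2]>40)&(S[:,2]<70)]; (x,y),rad=cv2.minEnclosingCircle(r[:,:2].astype(np.float32)); print("rim/lugs",x,y,rad,r[:,2].mean())
rr=np.hypot(r[:,0]-x,r[:,1]-y); L=r[rr>42]; print(len(L),np.degrees(np.arctan2(L[:,1]-y,L[:,0]-x)).round())
print(manip.camera_info("wrist"))
s=manip.read_state(); print(s["eef_pos"])
E
```

```text
bar 169 [535.603365   128.93682925 110.59399576] [-0.90606908  0.42312979]
rim/lugs 536.051025390625 128.56320190429688 49.831024169921875 51.737891747989146
42 [-19. -21. -24. -17. -19. -23. -25. -28. -29. -18. -20. -23. -26. -28.
 -30. -25. -28. -30. -32. -31. 147. 148. 148. 150. 153. 155. 159. 147.
 149. 152. 155. 157. 160. 161. 151. 153. 156. 159. 160. 157. 159. 160.]
{'fovy': 66.83930926214954, 'cx': 314.2369557237823, 'cy': 237.54862458292237, 'eye': array([175.82993181, 527.17420992, 384.48846885]), 'orientation': array([2.87224787e+00, 8.37943658e-04, 1.11038411e+00])}
[244.4471843  492.44997889 229.9497245 ]
```

```bash
python3 - <<'E'
from h import *
z=np.load("top.npz");d=z["d"];i=manip.camera_info("top");C=cloud(d,i)
for n,b in dict(bottle=(185,230,155,200),jam=(235,275,150,195),pepper=(398,440,162,205)).items():
    u0,u1,v0,v1=b;S=C[v0:v1,u0:u1].reshape(-1,3);S=S[(S[:,2]>20)&(S[:,2]<500)]
    t=S[S[:,2]>S[:,2].max()-25];print(n,S[:,2].max(),t.mean(0),S.min(0),S.max(0))
    for a in range(30,240,30):
        q=S[(S[:,2]>a)&(S[:,2]<a+30)]
        if len(q)>3:print(a,len(q),q[:,:2].mean(0))
E
```

```text
bottle 209.9188132463214 [643.12402407 223.98921301 202.57206935] [613.8190767  196.42286763  20.03685312] [671.43062766 252.22129451 209.91881325]
30 77 [628.36819593 209.19967671]
60 90 [629.56822364 207.80206525]
90 175 [632.98350005 213.00492877]
120 221 [636.49456548 217.03390038]
150 80 [635.81403007 216.71902896]
180 267 [642.85368888 223.60013608]
jam 96.75159726626907 [663.02125936 128.50645243  89.47111813] [631.70409276  96.59468707  20.03063136] [694.13463499 159.3400082   96.75159727]
30 112 [645.09800811 116.40584915]
60 404 [660.67238905 126.50162711]
90 277 [663.52976766 129.73697873]
pepper 172.42165924428195 [ 642.46762386 -222.50568398  155.75012419] [ 617.12668683 -247.91815687   20.42784518] [ 668.35611688 -197.15348108  172.42165924]
30 138 [ 632.94793285 -212.49809705]
60 98 [ 633.48895943 -212.96538978]
90 15 [ 633.23197488 -207.26690751]
120 190 [ 637.59385226 -217.67192866]
150 291 [ 642.66732898 -223.13435644]
```

Call:
step_arm(series=[40,-50,10,0,0,40,-50,10,0,0,35,-44,0,0,0,35,-44,0,0,0,35,-44,0,0,0,35,-44,0,0,0,35,-44,0,0,0,36,-44,0,0.025,0,0,0,0,0,0,0,0,0,0,0])

```text
clock: 1.35
eef_pos: [532.4, 132.4, 249.4]
eef_rot: [-3.141, -0.001, 2.705]
wrist_force: [0.0, -0.4, -0.1]
finger_gap: 93.9
finger_force: 0.0
```

```bash
cat > wl.py <<'E'
from h import *
import sys
s=manip.read_state();p,d,i=cam("wrist");cv2.imwrite(f"pics/{sys.argv[1]}.png",p);C=cloud(d,i);np.savez("w.npz",p=p,d=d,C=C)
print(s["eef_pos"],s["eef_rot"])
E
python3 wl.py w1; python3 - <<'E'
from h import *
C=np.load("w.npz")["C"];S=C.reshape(-1,3);S=S[np.hypot(S[:,0]-536,S[:,1]-129)<60]
H=S[(S[:,2]>104)&(S[:,2]<118)];print(len(H),H.mean(0),cv2.minAreaRect(H[:,:2].astype(np.float32)),np.median(H[:,2]))
v=np.linalg.svd(H[:,:2]-H[:,:2].mean(0),full_matrices=False)[2][0];print(np.degrees(np.arctan2(v[1],v[0])))
r=S[(S[:,2]>40)&(S[:,2]<70)];print(cv2.minEnclosingCircle(r[:,:2].astype(np.float32)))
E
```

```text
[532.39585241 132.39854173 249.37813609] [-3.14128448e+00 -7.23249468e-04  2.70531575e+00]
920 [535.72065924 129.94942977 111.61255314] ((537.0834350585938, 129.5189208984375), (11.792984962463379, 54.90022277832031), 64.78878021240234) 111.83992365702645
-25.642488249496942
((537.4024658203125, 129.56130981445312), 49.84862518310547)
```

View pics/w1.png

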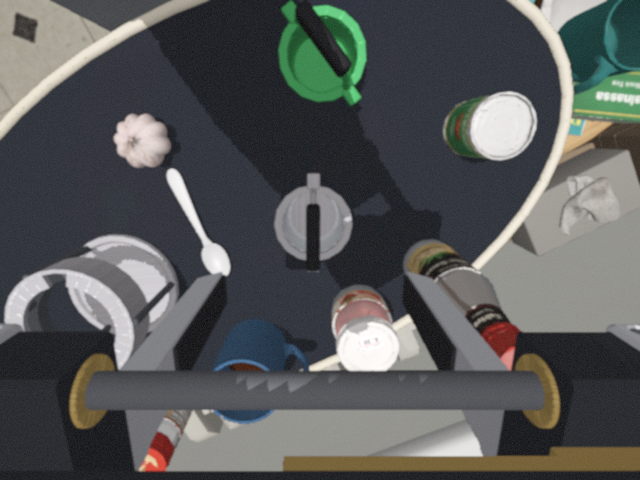

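The wrist view shows the strainer at (313,222) with its bar aligned with the fingers, and the bottle at about (465,290) clear of the descent. I'm descending and gripping.

Call:
step_arm(series=[4.4,-2.9,0,0,0,0,0,-40,0,0,0,0,-40,0,0,0,0,-40,0,0,0,0,-18,0,0,0,0,-5.4,0,0,0,0,0,0,0], squeeze=30)

```text
clock: 2.28
eef_pos: [537.6, 129.5, 107.3]
eef_rot: [3.141, 0.001, 2.706]
wrist_force: [-0.3, 0.1, 0.3]
finger_gap: 94.0
finger_force: 0.0
```

Call:
step_arm(series=[0,0,0,0,1,0,0,0,0,1,0,0,0,0,1,0,0,0,0,1,0,0,0,0,1,0,0,0,0,1,0,0,0,0,1,0,0,0,0,1])

```text
clock: 3.28
eef_pos: [537.1, 129.3, 106.3]
eef_rot: [-3.142, -0.0, 2.706]
wrist_force: [-0.1, -0.2, -0.5]
finger_gap: 17.5
finger_force: 0.0
```

Call:
step_arm(series=[0,0,0,0,1,0,0,0,0,1,0,0,0,0,1,0,0,0,0,1,0,0,5,0,1,0,0,20,0,1,0,0,40,0,1,0,0,40,0,1,0,0,35,0,1,0,-30,0,0,1,0,-40,0,0,1,0,-40,0,0,1,0,0,0,0,1,0,0,0,0,1,0,0,0,0,1])

```text
clock: 5.15
eef_pos: [537.1, 20.1, 246.4]
eef_rot: [3.142, -0.0, 2.707]
wrist_force: [0.1, 0.3, -1.4]
finger_gap: 12.0
finger_force: 30.0
```

```bash
python3 wl.py w2; python3 - <<'E'
from h import *
from scipy.optimize import least_squares
print(manip.read_state()["finger_gap"],manip.read_state()["finger_force"])
def fit(C,lab):
    S=C.reshape(-1,3);S=S[(np.hypot(S[:,0]-519.7,S[:,1]+109)<64)]
    q=S[(S[:,2]>97)&(S[:,2]<112)];q=q[abs(q[:,2]-np.median(q[:,2]))<5]
    (x,y),r=cv2.minEnclosingCircle(q[:,:2].astype(np.float32));print(lab,len(q),x,y,r,np.median(q[:,2]))
    # inner & outer edge circle by angular bins
    for it in range(3):
        th=np.degrees(np.arctan2(q[:,1]-y,q[:,0]-x))%360;rr=np.hypot(q[:,0]-x,q[:,1]-y);P=[]
        for a in range(0,360,6):
            k=rr[(th>=a)&(th<a+6)]
            if len(k)>5:P.append((np.radians(a+3),np.percentile(k,97),np.percentile(k,3)))
        P=np.array(P);
        o=[]
        for col,R0 in((1,58),(2,42)):
            k=abs(P[:,col]-R0)<4;A=P[k];X=x+A[:,col]*np.cos(A[:,0]);Y=y+A[:,col]*np.sin(A[:,0])
            g=least_squares(lambda t:np.hypot(X-t[0],Y-t[1])-t[2],[x,y,R0],loss='soft_l1').x;o.append(g)
        print(o, k.sum()); x,y=o[0][:2]
    k=(rr>45)&(rr<52);print(np.histogram(th[k]%180,bins=range(140,182,2))[0],np.histogram(th[k],bins=range(140,182,2))[0])
fit(np.load("w.npz")["C"],"wrist")
z=np.load("top.npz");fit(cloud(z["d"],manip.camera_info("top")),"top")
E
```

```text
[537.08808196  20.10966953 246.37262047] [ 3.14152124e+00 -4.78305027e-05  2.70684983e+00]
11.896224860619485 29.99791771173477
wrist 6366 521.0769653320312 -108.90917205810547 61.09049606323242 104.07509854880965
[array([ 521.2657138 , -109.63301006,   57.86407889]), array([ 521.2989085 , -109.45166348,   42.25561133])] 54
[array([ 521.24132292, -109.62569158,   57.85539684]), array([ 521.31873888, -109.45296592,   42.25589866])] 54
[array([ 521.24156424, -109.62652442,   57.85439172]), array([ 521.31932823, -109.45328835,   42.25546686])] 54
[27 31 29 32 11  0  0  0  0  0  0  0  0  0  0 37 31 30 26 34] [14 17 17 16  4  0  0  0  0  0  0  0  0  0  0 28 16 15 17 17]
top 1023 519.7750244140625 -108.85076904296875 60.78401184082031 103.8387350045939
[array([ 519.55764459, -109.45600462,   57.44155912]), array([ 519.31273568, -109.19373926,   42.94738665])] 54
[array([ 519.56719193, -109.44492337,   57.46069948]), array([ 519.30543736, -109.22257842,   42.96006351])] 54
[array([ 519.56730203, -109.44577381,   57.45952845]), array([ 519.3048863 , -109.22252692,   42.96041275])] 54
[5 5 4 5 0 0 0 0 0 0 0 0 0 0 0 6 5 5 4 6] [3 3 2 2 0 0 0 0 0 0 0 0 0 0 0 2 2 3 3 3]
```

View pics/w2.png

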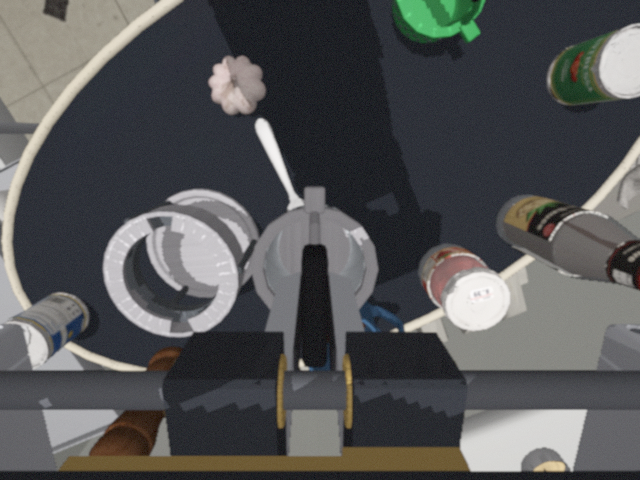

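The wrist view shows the strainer held at (315,265) with its front lug at (315,195). The stand roof is at (172,270) with gaps at (120,245) and (183,325). I'll measure the strainer in hand in this same view.

```bash
python3 - <<'E'
from h import *
from scipy.optimize import least_squares
C=np.load("w.npz")["C"];S=C.reshape(-1,3);S=S[np.hypot(S[:,0]-537,S[:,1]-20)<56]
z=S[:,2];print(np.histogram(z,bins=range(130,290,4)))
r=S[(z>180)&(z<204)];x,y=537.1,20.1
rr=np.hypot(r[:,0]-x,r[:,1]-y);th=np.degrees(np.arctan2(r[:,1]-y,r[:,0]-x))%360
L=r[rr>41];print("lug",len(L),L.mean(0),rr.max(),np.degrees(np.arctan2(L[:,1]-y,L[:,0]-x)).mean() if len(L) else 0, cv2.minAreaRect(L[:,:2].astype(np.float32)))
P=[]
for a in range(0,360,6):
    k=(th>=a)&(th<a+6)&(rr<41)
    if k.sum()>5:P.append((np.radians(a+3),np.percentile(rr[k],96)))
P=np.array(P);P=P[P[:,1]>33];X=x+P[:,1]*np.cos(P[:,0]);Y=y+P[:,1]*np.sin(P[:,0]);print(np.degrees(P[:,0]).round(),P[:,1].round(1))
print(least_squares(lambda t:np.hypot(X-t[0],Y-t[1])-38,[x,y],loss='soft_l1').x)
E
```

```text
(array([   0,    0,    0,  170,  831, 1950,   98,   95,   85,   89,   85,
         92,   94,  141,  234, 3021,  408,   16,   24,   20,   25,   40,
         57,  108,  179,  185,  207,  229,  250,  380, 2965,  268,  286,
        264,  340,  327,  370,  414,  234]), array([130, 134, 138, 142, 146, 150, 154, 158, 162, 166, 170, 174, 178,
       182, 186, 190, 194, 198, 202, 206, 210, 214, 218, 222, 226, 230,
       234, 238, 242, 246, 250, 254, 258, 262, 266, 270, 274, 278, 282,
       286]))
lug 329 [496.14904701  39.56285126 194.1167709 ] 49.64041748930108 154.58563791549946 ((496.30303955078125, 39.4234733581543), (11.539716720581055, 8.607267379760742), 64.64494323730469)
[ 27.  33.  39.  45.  51.  57.  63.  69.  75.  81.  87.  93.  99. 105.
 111. 117. 123. 129. 135. 141. 147. 153. 159. 165. 171. 177. 183. 189.
 195. 201. 207. 213. 219. 225. 231. 237. 243. 249. 255. 261. 267. 273.
 279. 285. 291.] [38.9 38.4 38.8 38.9 38.3 38.4 38.8 38.4 38.2 38.2 38.5 38.2 38.  38.1
 38.5 37.9 37.8 38.1 38.1 37.5 40.6 40.5 40.7 38.3 37.4 37.8 37.3 37.1
 37.4 37.6 37.2 36.9 37.3 37.3 37.1 37.1 37.4 37.6 37.3 37.3 37.8 37.7
 37.5 37.9 38.5]
[537.49296686  20.54161112]
```

Call:
step_arm(series=[-4,-30,0,0.02,1,-4,-40,0,0.02,1,-4,-40,0,0.02,1,-4.1,-20,0,0.015,1,0,0,0,0,1,0,0,-30,0,1,0,0,-30,0,1,0,0,-16,0,1,0,0,0,0,1,0,0,0,0,1,0,0,0,0,1])

```text
clock: 6.58
eef_pos: [521.4, -110.8, 171.3]
eef_rot: [3.141, 0.002, 2.781]
wrist_force: [-0.4, 0.2, -1.6]
finger_gap: 11.7
finger_force: 30.0
```

```bash
python3 wl.py w3; python3 - <<'E'
from h import *
s=manip.read_state();print(s["wrist_force"],s["moment"])
z=np.load("w.npz");S=z["C"].reshape(-1,3);x,y=521.3,-109.5
S=S[np.hypot(S[:,0]-x,S[:,1]-y)<64];rr=np.hypot(S[:,0]-x,S[:,1]-y);th=np.degrees(np.arctan2(S[:,1]-y,S[:,0]-x))%360
print("lug z",np.histogram(S[(rr>43)&(rr<49)&(abs(th-159)<10),2],bins=range(70,130,3)))
k=(rr>42)&(S[:,2]>111)&(S[:,2]<120)&(abs(th-159)<25);L=S[k];print("lug",len(L),L.mean(0),th[k].min(),th[k].max(),th[k].mean())
k=(rr>45.5)&(rr<52)&(S[:,2]>101)&(S[:,2]<107)
for a in (140,320):print(np.histogram(th[k],bins=range(a,a+41,2))[0])
cv2.imwrite("pics/w3c.png",cv2.resize(z["p"][120:420,200:500],(600,600)))
E
```

```text
[ 521.41625007 -110.75065406  171.33666965] [3.14143966e+00 1.60584359e-03 2.78079196e+00]
[-0.33596362 -0.41820396 -1.42160126] [ 0.00456418 -0.01187316 -0.01373066]
lug z (array([  0,   0,   0,   0,  17, 143,   1,   0,   0,   1,   2,   2,   0,
         0,   3,  32, 189,   4,   0]), array([ 70,  73,  76,  79,  82,  85,  88,  91,  94,  97, 100, 103, 106,
       109, 112, 115, 118, 121, 124, 127]))
lug 230 [478.43798306 -94.18445072 118.76725528] 152.68877179657323 168.3287022236647 160.34910468088987
[32 31 28 29 16  0  0  0  0  0  0  0  0  0  0 10 28 31 28 31]
[0 0 0 0 0 0 0 0 0 0 0 0 0 0 0 0 0 0 0 0]
```

View pics/w3c.png

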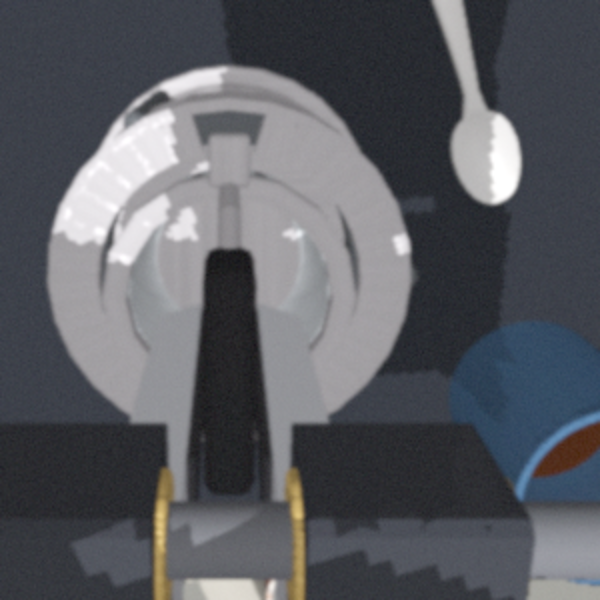

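The crop shows the lug at (231,160) centred in the gap at (229,130), with the far side hidden by the gripper. I'll let the arm settle, then lower with force checks.

Call:
step_arm(series=[0,0.5,0,0,1,0,0,0,0,1,0,0,0,0,1])

```text
clock: 7.0
eef_pos: [521.0, -110.2, 170.4]
eef_rot: [3.142, 0.0, 2.781]
wrist_force: [0.3, 0.1, -2.4]
finger_gap: 11.8
finger_force: 30.0
```

```bash
python3 - <<'E'
from h import *
S=np.load("w.npz")["C"].reshape(-1,3);x,y=521.3,-109.5
rr=np.hypot(S[:,0]-x,S[:,1]-y);th=np.degrees(np.arctan2(S[:,1]-y,S[:,0]-x))%360
q=S[(rr>43)&(rr<54)&(abs(th-160)<10)];print("ledge",np.median(q[(q[:,2]>80)&(q[:,2]<92),2]))
k=(rr>44)&(rr<56)&(S[:,2]>100)&(S[:,2]<108)&(abs(th-160)>13);print("roof",np.median(S[k,2]))
k=(rr<39)&(S[:,2]>112)&(S[:,2]<121);r=S[k];x,y=521.6,-110.2
rr=np.hypot(r[:,0]-x,r[:,1]-y);th=np.degrees(np.arctan2(r[:,1]-y,r[:,0]-x))%360
from scipy.optimize import least_squares
S2=S[(S[:,2]>114)&(S[:,2]<121)&(np.hypot(S[:,0]-x,S[:,1]-y)<45)];rr=np.hypot(S2[:,0]-x,S2[:,1]-y);th=np.degrees(np.arctan2(S2[:,1]-y,S2[:,0]-x))%360
P=np.array([(np.radians(a+3),np.percentile(rr[(th>=a)&(th<a+6)],96)) for a in range(0,360,6) if ((th>=a)&(th<a+6)).sum()>5 and abs(a+3-160)>12])
P=P[P[:,1]>34];X=x+P[:,1]*np.cos(P[:,0]);Y=y+P[:,1]*np.sin(P[:,0]);print(len(P),least_squares(lambda t:np.hypot(X-t[0],Y-t[1])-38,[x,y],loss='soft_l1').x)
E
```

```text
ledge 85.8490213581666
roof 104.26994968896506
41 [ 522.16637962 -110.48324715]
```

Call:
step_arm(series=[0,0.3,-5,0.007,1,0,0,-4,0,1,0,0,-3,0,1,0,0,-3,0,1,0,0,-2,0,1,0,0,-2,0,1,0,0,0,0,1,0,0,0,0,1])

```text
clock: 8.0
eef_pos: [521.1, -109.9, 151.4]
eef_rot: [3.142, 0.0, 2.788]
wrist_force: [-0.0, 0.2, -1.9]
finger_gap: 11.8
finger_force: 30.0
```

Call:
step_arm(series=[0,0,-1.5,0,1,0,0,-1,0,1,0,0,-0.5,0,1,0,0,-0.5,0,1,0,0,0,0,1,0,0,0,0,1])

```text
clock: 8.75
eef_pos: [521.0, -109.9, 147.9]
eef_rot: [3.142, 0.0, 2.788]
wrist_force: [-0.2, 0.2, -1.7]
finger_gap: 12.0
finger_force: 30.0
```

Call:
step_arm(series=[0,0,-0.5,0,1,0,0,-0.5,0,1,0,0,0,0,1,0,0,0,0,1])

```text
clock: 9.25
eef_pos: [521.0, -109.9, 146.8]
eef_rot: [-3.142, 0.0, 2.788]
wrist_force: [0.4, -0.2, -1.4]
finger_gap: 11.9
finger_force: 30.0
```

Call:
step_arm(series=[0,0,-0.3,0,1,0,0,-0.3,0,1,0,0,0,0,1])

```text
clock: 9.62
eef_pos: [521.0, -109.9, 146.2]
eef_rot: [3.142, -0.0, 2.788]
wrist_force: [0.5, 1.1, -2.6]
finger_gap: 11.7
finger_force: 30.0
```

Call:
step_arm(series=[0,0,-0.3,0,1,0,0,-0.2,0,1,0,0,0,0,1])

```text
clock: 10.0
eef_pos: [521.0, -109.9, 145.8]
eef_rot: [3.142, 0.0, 2.788]
wrist_force: [-0.3, -0.3, 0.5]
finger_gap: 11.5
finger_force: 30.0
```

Call:
step_arm(series=[0,0,-0.3,0,1,0,0,0,0,1])

```text
clock: 10.25
eef_pos: [521.1, -110.0, 145.8]
eef_rot: [3.142, 0.0, 2.788]
wrist_force: [-2.6, 0.9, 5.9]
finger_gap: 12.0
finger_force: 30.0
```

Call:
step_arm(series=[0,0,0,-0.05,1,0,0,0,-0.08,1,0,0,0,-0.08,1,0,0,0,-0.08,1,0,0,0,0,1])

```text
clock: 10.88
eef_pos: [521.4, -110.0, 145.8]
eef_rot: [3.141, 0.001, 2.498]
wrist_force: [-0.1, 0.1, 4.5]
finger_gap: 11.8
finger_force: 30.0
```

Call:
step_arm(series=[0,0,0,-0.08,1,0,0,0,-0.08,1,0,0,0,-0.08,1,0,0,0,-0.08,1,0,0,0,0,1])

```text
clock: 11.5
eef_pos: [521.3, -110.0, 145.8]
eef_rot: [3.141, 0.001, 2.179]
wrist_force: [0.1, -0.4, 5.4]
finger_gap: 11.7
finger_force: 30.0
```

Call:
step_arm(series=[0,0,-0.2,-0.05,1,0,0,0,-0.05,1,0,0,0,0,1])

```text
clock: 11.88
eef_pos: [521.4, -110.0, 145.8]
eef_rot: [3.141, 0.001, 2.079]
wrist_force: [-0.2, -0.2, 7.1]
finger_gap: 11.7
finger_force: 30.0
```

Call:
step_arm(series=[0,0,0,-0.04,1,0,0,0,-0.04,1,0,0,0,0,1])

```text
clock: 12.25
eef_pos: [521.4, -110.0, 145.8]
eef_rot: [3.14, 0.001, 2.0]
wrist_force: [0.3, -0.1, 6.4]
finger_gap: 12.0
finger_force: 30.0
```

Call:
step_arm(series=[0,0,0,-0.04,1,0,0,0,-0.04,1,0,0,0,0,1])

```text
clock: 12.62
eef_pos: [521.4, -110.0, 145.7]
eef_rot: [3.14, 0.001, 1.92]
wrist_force: [0.5, 0.3, 5.3]
finger_gap: 11.8
finger_force: 30.0
```

Call:
step_arm(series=[0,0,0,-0.04,1,0,0,0,-0.04,1,0,0,0,0,1])

```text
clock: 13.0
eef_pos: [521.3, -109.9, 145.5]
eef_rot: [3.141, 0.0, 1.84]
wrist_force: [1.6, -0.9, 4.4]
finger_gap: 11.8
finger_force: 30.0
```

Call:
step_arm(series=[0,0,0,-0.03,1,0,0,0,0,1,0,0,0,0,1])

```text
clock: 13.38
eef_pos: [520.6, -109.9, 144.8]
eef_rot: [-3.14, -0.001, 1.808]
wrist_force: [1.0, 0.2, -2.2]
finger_gap: 11.6
finger_force: 30.0
```

```bash
python3 -c "
from h import *
s=manip.read_state();print(s['wrist_force'],s['moment'],s['eef_pos'])"
```

```text
[ 0.97333557  0.20095429 -2.15410788] [-0.08834485 -0.11733198 -0.06382226] [ 520.61023473 -109.86621336  144.75202853]
```

The force fell to the hanging weight and z dropped, so the lugs are over the notches. I'll turn slightly further and lower in small steps.

Call:
step_arm(series=[0,0,0,-0.02,1,0,0,-0.4,0,1,0,0,-0.4,0,1,0,0,0,0,1])

```text
clock: 13.88
eef_pos: [520.9, -109.9, 144.3]
eef_rot: [-3.141, -0.0, 1.788]
wrist_force: [0.0, 1.0, -1.9]
finger_gap: 11.8
finger_force: 30.0
```

```bash
python3 -c "
from h import *
s=manip.read_state();print(s['wrist_force'],s['moment'],s['eef_pos'])"
```

```text
[ 0.02690411  0.97404237 -1.94393864] [-0.02614904  0.01854863  0.00729327] [ 520.92513542 -109.91351388  144.34062863]
```

Call:
step_arm(series=[0,0,-0.5,-0.02,1,0,0,-1,0,1,0,0,-1,0,1,0,0,0,0,1])

```text
clock: 14.38
eef_pos: [521.0, -109.9, 141.8]
eef_rot: [-3.141, -0.0, 1.768]
wrist_force: [0.2, -0.2, -2.1]
finger_gap: 12.0
finger_force: 30.0
```

Call:
step_arm(series=[0,0,-1,0,1,0,0,-1,0,1,0,0,-1,0,1,0,0,0,0,1])

```text
clock: 14.88
eef_pos: [521.0, -109.9, 138.8]
eef_rot: [-3.141, -0.0, 1.768]
wrist_force: [-0.4, 1.0, -1.2]
finger_gap: 11.8
finger_force: 30.0
```

Floor expected near 135.8.

Call:
step_arm(series=[0,0,-1,0,1,0,0,-0.7,0,1,0,0,-0.5,0,1,0,0,0,0,1])

```text
clock: 15.38
eef_pos: [521.0, -109.9, 136.7]
eef_rot: [-3.142, 0.0, 1.768]
wrist_force: [-0.4, 0.2, -2.0]
finger_gap: 11.6
finger_force: 30.0
```

Call:
step_arm(series=[0,0,-0.3,0,1,0,0,-0.3,0,1,0,0,0,0,1])

```text
clock: 15.75
eef_pos: [521.0, -109.9, 136.1]
eef_rot: [-3.141, 0.0, 1.768]
wrist_force: [-0.7, -0.0, -1.8]
finger_gap: 12.1
finger_force: 30.0
```

Call:
step_arm(series=[0,0,-0.3,0,1,0,0,0,0,1])

```text
clock: 16.0
eef_pos: [521.0, -109.9, 135.9]
eef_rot: [3.142, 0.0, 1.768]
wrist_force: [0.6, 0.2, -1.4]
finger_gap: 11.6
finger_force: 30.0
```

Call:
step_arm(series=[0,0,-0.3,0,1,0,0,0,0,1])

```text
clock: 16.25
eef_pos: [521.1, -109.9, 135.8]
eef_rot: [3.141, 0.0, 1.768]
wrist_force: [-1.6, -0.3, 3.1]
finger_gap: 11.8
finger_force: 30.0
```

Call:
step_arm(series=[0,0,-0.2,0,1,0,0,0,0,1])

```text
clock: 16.5
eef_pos: [521.1, -109.9, 135.8]
eef_rot: [3.141, 0.0, 1.768]
wrist_force: [-1.8, -0.2, 6.1]
finger_gap: 12.1
finger_force: 30.0
```

The strainer is seated: a full 10 mm drop, then firm contact. I'll ease the load, open, and retreat upward.

Call:
step_arm(series=[0,0,0.4,0,1,0,0,0,0,1,0,0,0,0,0.6,0,0,0,0,0.6,0,0,0,0,0.6,0,0,0,0,0.6,0,0,0,0,0.6,0,0,0,0,0.6])

```text
clock: 17.5
eef_pos: [521.0, -109.9, 135.7]
eef_rot: [-3.142, -0.0, 1.768]
wrist_force: [0.6, -0.6, 0.6]
finger_gap: 37.9
finger_force: 0.0
```

Call:
step_arm(series=[0,0,5,0,0.6,0,0,15,0,0.6,0,0,30,0,0.6,0,0,40,0,0.6,-20,0,30,0,0.6,-40,0,0,0,0.6,-40,0,0,0,0.6,0,0,0,0,0.6,0,0,0,0,0.6])

```text
clock: 18.62
eef_pos: [421.6, -110.0, 256.7]
eef_rot: [3.14, 0.001, 1.768]
wrist_force: [0.7, 0.3, 0.1]
finger_gap: 37.7
finger_force: 0.0
```

```bash
python3 wl.py w4; python3 - <<'E'
from h import *
s=manip.read_state();print(s["wrist_force"],s["finger_gap"])
p,d,i=cam("top");C=cloud(d,i);S=C[190:280,320:400].reshape(-1,3)
for R0,lab in((C,"top"),(np.load("w.npz")["C"],"wrist")):
    S=R0.reshape(-1,3);S=S[np.hypot(S[:,0]-521,S[:,1]+109.5)<36];H=S[(S[:,2]>128)&(S[:,2]<160)]
    if len(H)>20:
        v=np.linalg.svd(H[:,:2]-H[:,:2].mean(0),full_matrices=False)[2][0];print(lab,len(H),H.mean(0),np.median(H[:,2]),np.degrees(np.arctan2(v[1],v[0])))
E
```

```text
[ 421.57956026 -110.02383741  256.6703083 ] [3.14016077e+00 7.85875080e-04 1.76763753e+00]
[-0.788705    0.15722198  0.74114602] 37.515481148930014
wrist 1316 [ 519.46620421 -107.92749862  139.49173748] 141.14344727704318 -79.03194009992423
```

View pics/w4.png

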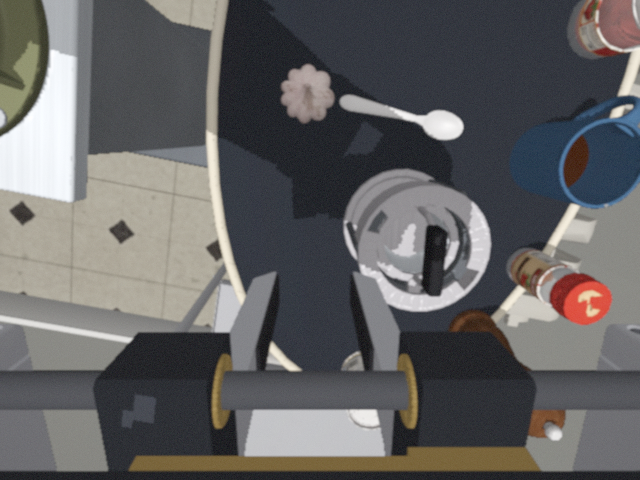

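The wrist view shows the strainer hanging level in the collar with its bar at (433,260), both gaps empty, the bystanders undisturbed and the gripper clear. The bar top is at 141 mm, which matches lugs fully home.

```bash
python3 -c "
from cell import manip
print(manip.sign_off())"
```

```text
the job is handed in; nothing more can be done
None
```

The strainer hangs in the stand's collar with both lugs dropped the full 10 mm into the notches, about 58° clockwise of the gaps; it was released and the job handed in at about 19 s, with the highest force I read about 7 N.

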